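Oil the slide and hold its cover open

TASK

Give the slide a shot of oil: press the pump head of the oil bottle clamped to the side of the slide unit right down and let it come fully back up. Then, before the catch is moved, take the cover over the leadscrew by its ball knob and tug it gently upwards to learn whether the catch has it; if it stops short, slide the catch aside and lift again, never wrenching it against the catch. Finish still holding the cover, at rest and about half-way up to vertical or higher, so that the oil on the screw can be looked at, and leave the other things on the bench where they are.

Things in the scene. Friction and masses are not known exactly. Their poses are not given: they have to be found in the camera images.
- machine: Slide unit, fixed to the bench: white case 280 (x) x 250 (y) x 101 mm; bed with bellows and handwheel out to y = 0.44 m. Origin: centre of its underside; at yaw 0 x points away from the robot, y left, z up. In its frame the shut cover spans x -0.098 to 0.105, y +-0.128, top z 0.104; before it (x -0.14 to -0.10) a flat nose, top z 0.100, carries the catch
- cover (a joint): Angle of the cover, rad: 0 shut, grows as its front edge rises, stop at 1.3. Sheet steel, 3 mm, 0.4 to 0.7 kg, hinged along its far edge; falls shut when let go. Free, it rises with 2 to 4 N at the knob; caught, it rises only 0.027 rad (5 mm at the knob), then stops dead. Nothing outside shows which
- cover_hinge (a point): middle of the cover's hinge axis, 101 mm above the bench; the axis runs along the machine's y axis
- knob_center (a point): Centre of the black ball knob (30 mm across) that stands on a thin steel stem on the cover at the middle of its front edge, 34 mm off the cover's face, 138 mm above the bench when shut; seen from the hinge axis 180 mm along the cover and 37 mm out from it. Gripped across the machine's y axis, the ball turns in the fingers as the cover swings, so the gripper can stay upright
- catch (a joint): position of the sliding catch, m: starts between 0 and 0.006 and stays where it is put (about 3 N moves it; 0.030 is its end stop). From 0.022 on the cover is free. It slides along the machine's +y, to the left as seen from the robot
- catch_stud (a point): centre of the top of the catch's upright steel stud, 12 mm across, 28 mm tall above the nose (128 mm above the bench); a flange 14 x 24 x 4 mm surrounds its foot. It stands 40 mm in front of the ball knob (towards the robot) and 50 to 56 mm to its left
- oiler: oil bottle standing on the bench, clamped fast to a rail on the machine's right-hand (-y) side: white bottle 64 mm across with a black screw collar up to 158 mm, and a brass oil cup between it and the machine. Origin: centre of its underside; axes as the machine's
- pump (a joint): travel of the bottle's sprung pump head, m: 0 up, 0.012 fully down; a real stroke goes past 0.009. About 3 N starts it, 8 N takes it fully down, and it springs back when let go
- pump_top (a point): centre of the flat top of the black pump head, 30 mm across, 186 mm above the bench when up; a thin spout points from it to the machine's +y, over the oil cup
- v_block: bystander: steel V-block, 60 x 50 x 48 mm; origin: centre of its underside
- vise: bystander: small steel toolmaker's vise, 150 x 60 x 56 mm; origin: centre of its underside
- brush: bystander: flat brush, 170 mm long, lying on the bench; origin: centre of its underside, x along its length
- screwdriver: bystander: screwdriver with a black handle, 200 mm long, lying on the bench; origin: centre of its underside, x along its length
- can: bystander: plain bare aluminium can, 52 mm across, 155 mm tall, standing beyond the oil bottle; origin: centre of its underside
- gauge_box: bystander: shut wooden gauge-block box, 112 x 162 x 46 mm; origin: centre of its underside
- tray: bystander: grey plastic tray of small screws and washers, 120 x 160 x 32 mm; origin: centre of its underside

How it is judged:
By the outcome, as a careful person would: the job done as asked, in the order asked, and still so for the second after the job is handed in, while the arm keeps its last pose, push and grip.
It also fails if it takes over 64 s, if anything falls off the work surface, if the arm or the gripper's body presses on something with over 40 N, if the wrist force passes 120 N, or if a joint passes its speed limit or range.

ROBOT

A 6-joint arm with a two-finger parallel gripper is mounted at the origin on the work surface. World frame = base frame: x ahead of the robot, y to its left, z up, the work surface at z = 0. Lengths are in mm, angles in rad, forces in N, time in s.
With the tool pointing down it reaches from about 350 to 775 mm from the base axis. Payload 7.3 kg.
Tool frame: the origin (TCP) lies on the centre line of the jaws, within the pads' length; the fingertips stand 17 mm ahead of it and the grasp point (between the pads) lies 2 mm behind it; z points along the fingers, y is the line along which they close (so a half turn about z gives the same grasp; the last joint's range is limited). The gripper opens to 92 mm and grips with 3 to 60 N. Pads are 19 mm wide; open, the fingers measure 130 mm over their backs; the gripper's body (75 mm by 190 mm) begins 47 mm behind the grasp point.
Start: joints at [1.099, 0.342, 1.524, -0, 1.275, -0.146], TCP at [168.02, 497.406, 243.741] pointing down, gripper open.
Joint ranges: [-2.53, 2.53], [-0.77, 2.02], [0.04, 2.7], [-1, 4.14], [0.28, 2.66], [-3.11, 3.11]. Speed limits (rad/s): [2.57, 2.57, 3.14, 3.14, 3.14, 3.14].

INTERFACE

Orientations are given as [roll, pitch, yaw] about the fixed x, y, z axes, in that order (R = Rz(yaw) Ry(pitch) Rx(roll)).
In Python, from plant import bot gives the robot as it stands. The module is installed in compiled form; this text tells all that it offers.
- The arm moves only by the shell command python3 -m pendant 'ROWS'. ROWS is JSON, a list of rows, each a list of 3 entries, a list of its own where there are three numbers: the shift along the world's x, y, z as a fraction of full scale, then the turn, a rotation vector about the world's x, y, z as a fraction of full scale, then the opening, from -1 (shut) to 1 (fully open), so that 0 is half open. In form: [[[tx, ty, tz], [rx, ry, rz], claw], ...]. A call has exactly 10 rows; each row shifts and turns the commanded pose from where the row before left it; what a row does not reach is not made up. Full scale, the value 1, is 30 mm for a shift and 0.12 rad for a turn. A row lasts 1/12 s, in which the tool goes at most 41.7 mm and 7.16 degrees, less where a joint would pass 70% of its speed; a pose out of reach is approached as far as the arm can. A call with a number of a shift or a turn outside -1 to 1 is refused whole. A call with a gripper value outside its range is refused whole. The fingers move at their own pace and stop on an object; the grip force is fixed at half the most. Time passes only in rows, so rows that do not move let the fingers close, or fill a call up. It gives the time, the measured TCP pose, the force, the opening and the grip force at its end, in the units of the state.
- bot.get_obs(): the state, without advancing time (a new reading comes with each control period).
- bot.capture(name): name is "scene" or "top" or "wrist"; returns the picture (384x512x3 uint8, blue, green, red); there is no depth.
- bot.camera_params(name): a dict with "fovy" (degrees; the focal length in pixels is half the picture's height over the tangent of half this angle, whatever the lens; pixels are square), "cx", "cy" (the principal point, pixels), "camera_from_world" (4x4, takes a point from world to camera coordinates). Camera axes: x right, y down, z forward; pixel columns grow to the right and rows downward; lengths in mm; the calibration is good to about 2 mm. A picture is of the moment at which its call begins: read the wrist's pose just before it. camera_params takes no time and is no camera call; for the wrist camera it gives the pose at the moment of the call.
- bot.close_job(): hands the job in; it is judged then, once.
The state is a dict: "time": time; "joint_positions": joint angles; "dq": joint speeds; "tau": joint torques, N m; "tool_pos": TCP position; "tcp_rot": TCP orientation; "contact_force": force on the tool from outside, world axes, zero at the start; "moment": the same for the moment, N m; "grip_width": finger opening in mm; "finger_force": force on a finger pad.
Only numpy, scipy, OpenCV 4.12 (cv2) and the standard library are available. Lean on these libraries where they do the work, as an engineer would, in place of code of your own. Each camera call takes 0.05 s, during which the arm holds its last target. There are 200 camera calls.

## Working session

There is one attempt and no reset: what is moved stays moved. The work goes in short steps, Python scripts to look and compute and a shell command to move; the robot and the scene stay as the last step left them, time stands still between calls to the robot, and variables do not carry over. Pictures are saved under pics/ and viewed, at most 10 in all, crops included, and the job is handed in when it is done.

```bash
mkdir -p pics
cat > h.py <<'E'
import numpy as np, cv2, json
from plant import bot
def snap(cam,name):
    p=bot.camera_params(cam); im=bot.capture(cam); cv2.imwrite(f'pics/{name}.png',im)
    np.savez(f'pics/{name}.npz',M=p['camera_from_world'],f=192/np.tan(np.radians(p['fovy'])/2),cx=p['cx'],cy=p['cy']); return im
def ray(name,uv):
    d=np.load(f'pics/{name}.npz'); M=d['M']; R=M[:3,:3]; c=-R.T@M[:3,3]
    v=R.T@np.array([(uv[0]-d['cx'])/d['f'],(uv[1]-d['cy'])/d['f'],1]); return c,v/np.linalg.norm(v)
def atz(name,uv,z):
    c,v=ray(name,uv); return c+v*(z-c[2])/v[2]
def proj(name,P):
    d=np.load(f'pics/{name}.npz'); q=d['M'][:3,:3]@np.array(P,float)+d['M'][:3,3]; return q[:2]/q[2]*d['f']+[d['cx'],d['cy']]
def tri(obs):
    A=np.zeros((3,3));b=np.zeros(3)
    for n,uv in obs:
        c,v=ray(n,uv);Q=np.eye(3)-np.outer(v,v);A+=Q;b+=Q@c
    return np.linalg.solve(A,b)
E
python3 - <<'E'
from h import *
a=snap('scene','s1');b=snap('top','t1')
print({k:np.round(v,3).tolist() for k,v in bot.get_obs().items()})
for n in ('s1','t1'):
    d=np.load(f'pics/{n}.npz');print(n,d['f'],d['cx'],d['cy'],(-d['M'][:3,:3].T@d['M'][:3,3]).round(), d['M'][:3,:3].round(2).tolist())
cv2.imwrite('pics/s1b.png',cv2.resize(a,(800,600),interpolation=3));cv2.imwrite('pics/t1b.png',cv2.resize(b,(800,600),interpolation=3))
E
```

```text
{'time': 0.1, 'joint_positions': [1.099, 0.343, 1.525, -0.0, 1.275, -0.146], 'dq': [0.0, -0.001, -0.001, -0.001, 0.001, -0.0], 'tau': [0.002, -43.201, -24.469, 0.072, 0.053, -0.0], 'tool_pos': [167.87, 497.078, 243.119], 'tcp_rot': [-3.14, -0.0, 2.816], 'contact_force': [0.836, 0.405, -0.581], 'moment': [0.026, 0.036, 0.007], 'finger_force': 0.0, 'grip_width': 91.914}
s1 359.0296586146889 254.88135405390415 190.56845154022542 [1251. -591.  779.] [[0.61, 0.79, 0.0], [0.46, -0.35, -0.81], [-0.64, 0.5, -0.58]]
t1 419.7214688778937 255.7192952005294 193.39056953100587 [ 346.  -39. 1360.] [[0.02, -1.0, 0.01], [-0.99, -0.02, -0.15], [0.15, -0.0, -0.99]]
```

View pics/s1b.png

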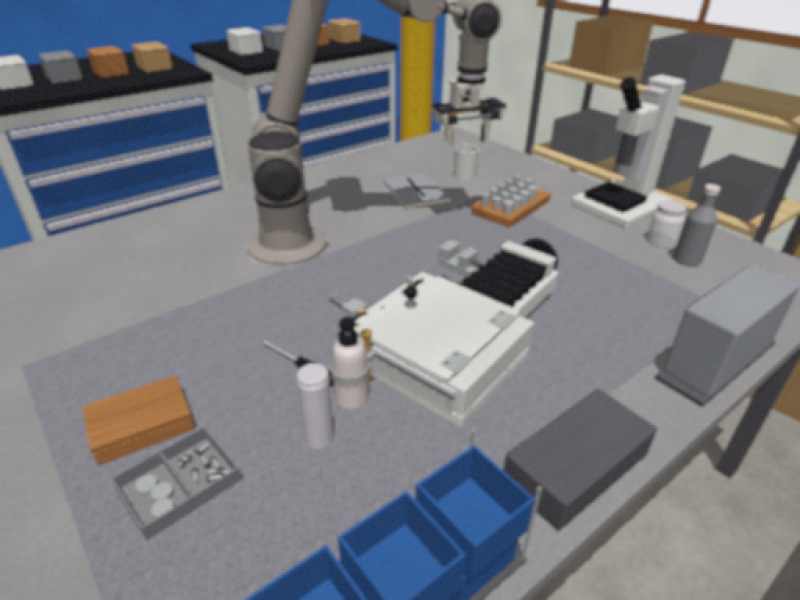

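View pics/t1b.png

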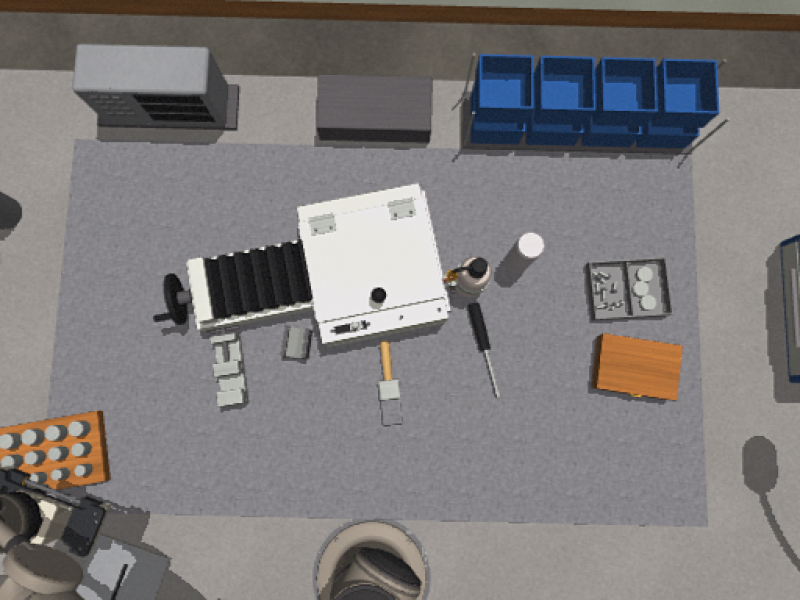

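The top view shows the knob at about (378,295), the pump head at (478,266) and the catch near (355,326), all in 800x600 pixels. The machine is yawed about +9°. I'll enlarge a crop.

Run:
```python
from h import *
a=cv2.imread('pics/t1.png')[165:225,200:320]
b=cv2.imread('pics/s1.png')[170:270,190:323]
cv2.imwrite('pics/c1.png',np.vstack([cv2.resize(a,(720,360),interpolation=3)]))
cv2.imwrite('pics/c2.png',cv2.resize(b,(798,600),interpolation=3))
```

```text
(no output)
```

View pics/c1.png

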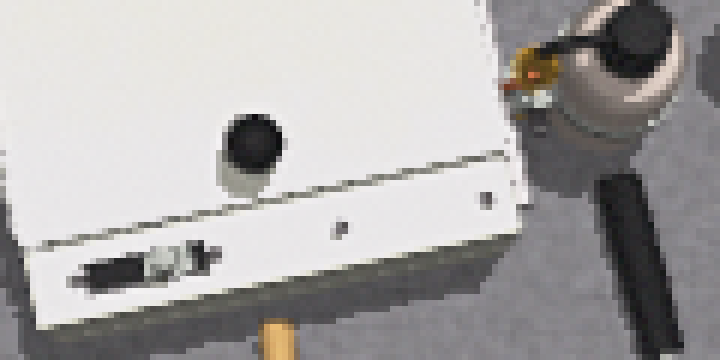

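View pics/c2.png

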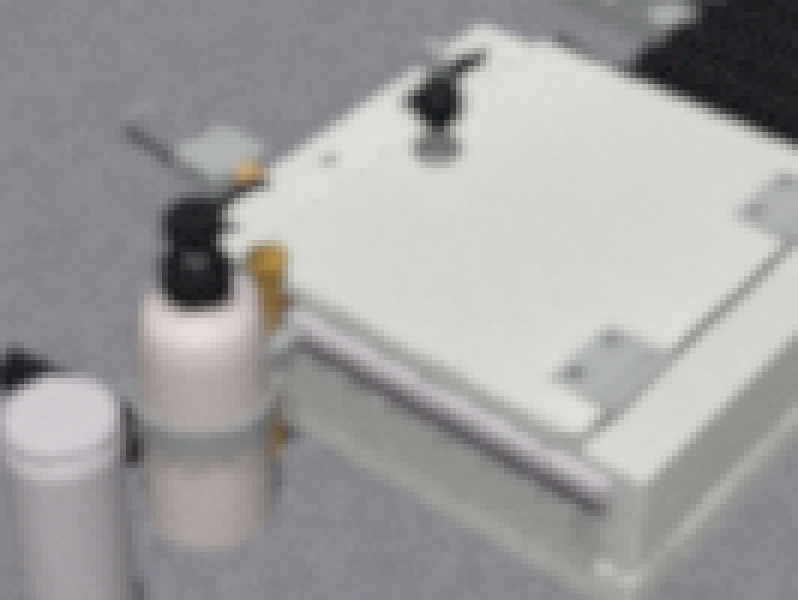

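Run:
```python
from h import *
k=(242,188.3);p=(306.5,170.8);s=(227,207.5)
K=atz('t1',k,138);P=atz('t1',p,186);S=atz('t1',s,128)
print('K',K.round(1),'P',P.round(1),'S',S.round(1))
print('tri',tri([('t1',k),('s1',(262.5,186.5))]).round(1),tri([('t1',p),('s1',(221.8,204))]).round(1))
a=atz('t1',(205,206),102);b=atz('t1',(284,190.6),102);d=a-b;yaw=np.arctan2(-d[0],d[1]);print('yaw',yaw)
R=np.array([[np.cos(yaw),-np.sin(yaw)],[np.sin(yaw),np.cos(yaw)]])
print('stud pred',(K[:2]+R@[-40,53]).round(1),'meas rel',(R.T@(S-K)[:2]).round(1),'hinge',(K[:2]+R@[180,0]).round(1))
```

```text
K [540.7  -3.5 138. ] P [ 588.1 -187.3  186. ] S [483.9  39.4 128. ]
tri [540.5  -3.7 138.5] [ 588.8 -186.7  184.8]
yaw 0.21888593966644826
stud pred [490.1  39.6] meas rel [-46.2  54.2] hinge [716.4  35.6]
```

```bash
python3 -m pendant '[[[0.6,-1,0],[0,0,0.5],-1],[[0.6,-1,0],[0,0,0.5],-1],[[0.6,-1,0],[0,0,0.5],-1],[[0.6,-1,0],[0,0,0.5],-1],[[0.6,-1,0],[0,0,0.5],-1],[[0.6,-1,0],[0,0,0.5],-1],[[0.6,-1,0],[0,0,0.5],-1],[[0.6,-1,0],[0,0,0.5],-1],[[0.6,-1,0],[0,0,0.4],-1],[[0.6,-1,0],[0,0,0],-1]]'
python3 -m pendant '[[[0.6,-1,0],[0,0,0],-1],[[0.6,-1,0],[0,0,0],-1],[[0.6,-1,0],[0,0,0],-1],[[0.6,-1,0],[0,0,0],-1],[[0.6,-1,0],[0,0,0],-1],[[0.6,-1,0],[0,0,0],-1],[[0.6,-1,0],[0,0,0],-1],[[0.6,-1,0],[0,0,0],-1],[[0.6,-0.5,0],[0,0,0],-1],[[0,0,0],[0,0,0],-1]]'
```

```text
time: 0.93
tool_pos: [348.3, 195.8, 243.7]
tcp_rot: [3.142, -0.0, -2.937]
contact_force: [1.0, 0.5, -0.3]
grip_width: 29.6
finger_force: 0.0
time: 1.77
tool_pos: [512.3, -61.0, 243.0]
tcp_rot: [-3.141, 0.001, -2.943]
contact_force: [-0.9, 0.4, -0.2]
grip_width: 0.4
finger_force: 0.0
```

```bash
python3 -m pendant '[[[0.5,-0.85,0],[0,0,0],-1],[[0.5,-0.85,0],[0,0,0],-1],[[0.5,-0.85,0],[0,0,0],-1],[[0.5,-0.85,0],[0,0,0],-1],[[0.5,-0.8,0],[0,0,0],-1],[[0,0,0],[0,0,0],-1],[[0,0,0],[0,0,0],-1],[[0,0,0],[0,0,0],-1],[[0,0,0],[0,0,0],-1],[[0,0,0],[0,0,0],-1]]'
python3 - <<'E'
from h import *
a=snap('wrist','w1');cv2.imwrite('pics/w1b.png',cv2.resize(a,(800,600),interpolation=3))
s=bot.get_obs()['tool_pos'];print(s,proj('w1',[588.4,-187,186])*800/512,proj('w1',[s[0],s[1],s[2]-17])*800/512, proj('w1',[540.6,-3.6,138])*800/512,proj('w1',[490,39.6,128])*800/512)
E
```

```text
time: 2.6
tool_pos: [584.7, -182.3, 244.1]
tcp_rot: [3.141, 0.0, -2.938]
contact_force: [0.1, -0.6, -0.8]
grip_width: 0.4
finger_force: 0.0
[ 584.76385848 -182.52230017  244.14462953] [391.73456032 337.25329043] [402.4685     370.13246461] [724.98429783 290.0793603 ] [820.22494936 215.83643645]
```

View pics/w1b.png

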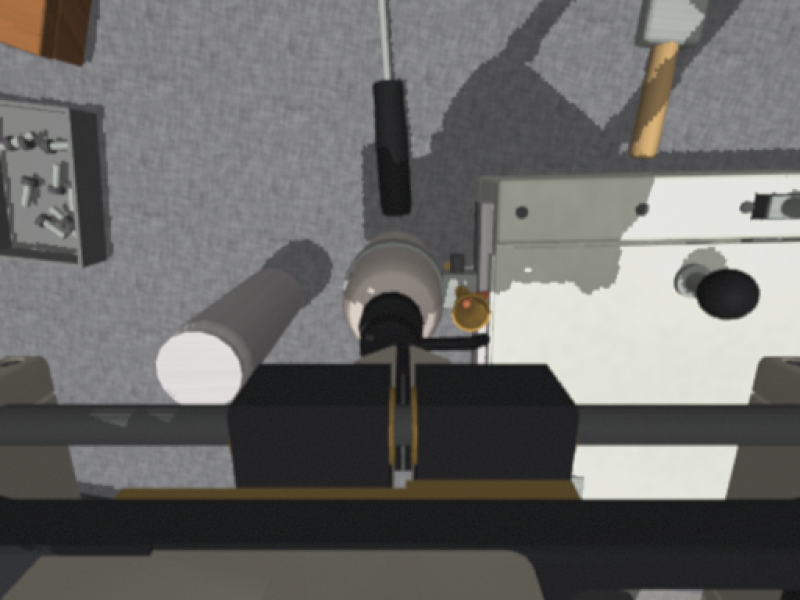

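```bash
python3 -m pendant '[[[0.13,-0.16,0],[0,0,0],-1],[[0,0,-0.4],[0,0,0],-1],[[0,0,-0.4],[0,0,0],-1],[[0,0,-0.3],[0,0,0],-1],[[0,0,-0.2],[0,0,0],-1],[[0,0,-0.1],[0,0,0],-1],[[0,0,-0.1],[0,0,0],-1],[[0,0,-0.1],[0,0,0],-1],[[0,0,0],[0,0,0],-1],[[0,0,0],[0,0,0],-1]]'
python3 -m pendant '[[[0,0,-0.1],[0,0,0],-1],[[0,0,-0.1],[0,0,0],-1],[[0,0,-0.05],[0,0,0],-1],[[0,0,0],[0,0,0],-1],[[0,0,0],[0,0,0],-1],[[0,0,0],[0,0,0],-1],[[0,0,0],[0,0,0],-1],[[0,0,0],[0,0,0],-1],[[0,0,0],[0,0,0],-1],[[0,0,0],[0,0,0],-1]]'
```

```text
time: 3.48
tool_pos: [588.8, -188.3, 196.5]
tcp_rot: [-3.142, 0.0, -2.939]
contact_force: [-4.2, 1.8, 4.9]
grip_width: 0.5
finger_force: 2.8
time: 4.32
tool_pos: [589.1, -188.4, 191.2]
tcp_rot: [-3.14, 0.002, -2.939]
contact_force: [-6.4, 2.5, 14.3]
grip_width: 0.4
finger_force: 7.5
```

```bash
python3 -m pendant '[[[0,0,-0.05],[0,0,0],-1],[[0,0,0],[0,0,0],-1],[[0,0,0],[0,0,0],-1],[[0,0,0.2],[0,0,0],-1],[[0,0,0.2],[0,0,0],-1],[[0,0,0.3],[0,0,0],-1],[[0,0,0.4],[0,0,0],-1],[[0,0,0.4],[0,0,0],-1],[[0,0,0.4],[0,0,0],-1],[[0,0,0],[0,0,0],-1]]'
python3 - <<'E'
from h import *
a=snap('scene','s2')
cv2.imwrite('pics/s2b.png',cv2.resize(np.hstack([cv2.imread('pics/s1.png')[180:270,195:275],a[180:270,195:275]]),(800,450),interpolation=3))
E
```

```text
time: 5.15
tool_pos: [590.2, -189.0, 246.5]
tcp_rot: [-3.138, 0.004, -2.939]
contact_force: [0.3, 0.4, -0.3]
grip_width: 0.5
finger_force: 0.0
```

View pics/s2b.png

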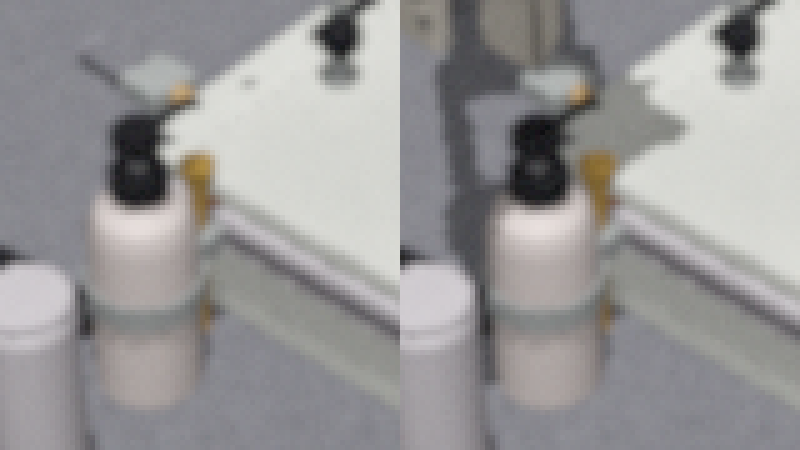

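The pump head is fully back up, at the same height as in the first picture, and nothing nearby has moved. Next I go over the knob.

```bash
python3 -m pendant '[[[-0.2,0.77,0],[0,0,0],0.6],[[-0.2,0.77,0],[0,0,0],0.6],[[-0.2,0.77,0],[0,0,0],0.6],[[-0.2,0.77,0],[0,0,0],0.6],[[-0.2,0.77,0],[0,0,0],0.6],[[-0.2,0.77,0],[0,0,0],0.6],[[-0.2,0.77,0],[0,0,0],0.6],[[-0.2,0.77,0],[0,0,0],0.6],[[0,0,-0.5],[0,0,0],0.6],[[0,0,-0.5],[0,0,0],0.6]]'
python3 -m pendant '[[[0,0,-0.5],[0,0,0],0.6],[[0,0,-0.1],[0,0,0],0.6],[[0,0,0],[0,0,0],0.6],[[0,0,0],[0,0,0],0.6],[[0,0,0],[0,0,0],0.6],[[0,0,0],[0,0,0],0.6],[[0,0,0],[0,0,0],0.6],[[0,0,0],[0,0,0],0.6],[[0,0,0],[0,0,0],0.6],[[0,0,0],[0,0,0],0.6]]'
python3 - <<'E'
from h import *
a=snap('wrist','w2');cv2.imwrite('pics/w2b.png',cv2.resize(a,(800,600),interpolation=3))
s=bot.get_obs()['tool_pos'];print(s,proj('w2',[540.6,-3.6,138])*800/512,proj('w2',[490,39.6,128])*800/512)
E
```

```text
time: 6.03
tool_pos: [540.9, -2.2, 213.4]
tcp_rot: [-3.141, 0.001, -2.937]
contact_force: [0.4, 0.5, 0.6]
grip_width: 62.7
finger_force: 0.0
time: 6.87
tool_pos: [541.0, -3.6, 195.9]
tcp_rot: [-3.142, 0.0, -2.939]
contact_force: [0.6, 0.3, 0.2]
grip_width: 73.5
finger_force: 0.0
[540.93834886  -3.60430328 195.84636019] [403.12961275 331.2841001 ] [515.13462904 241.7380001 ]
```

View pics/w2b.png

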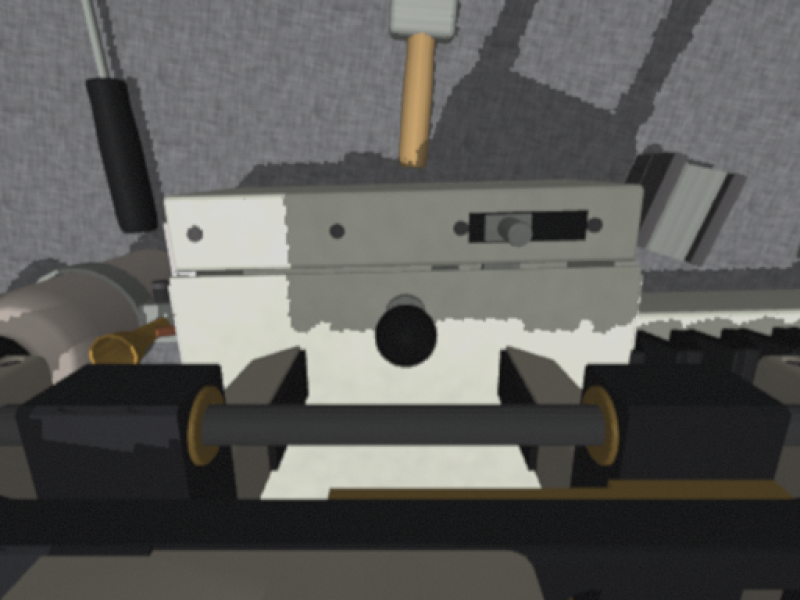

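The knob is at (406,335), about 2 mm from the prediction, and the stud top is at (517,236). The catch plate sits at the right-hand end of its slot as seen from the robot. Lowering onto the knob and gripping.

```bash
python3 - <<'E'
from h import *
q=512/800
K=atz('w2',(406*q,335*q),138);S=atz('w2',(517*q,236*q),128);y=.222
R=np.array([[np.cos(y),-np.sin(y)],[np.sin(y),np.cos(y)]])
print(K.round(1),S.round(1),(R.T@(S-K)[:2]).round(1))
E
python3 -m pendant '[[[0.04,0.06,-0.4],[0,0,0.16],0.6],[[0,0,-0.4],[0,0,0],0.6],[[0,0,-0.4],[0,0,0],0.6],[[0,0,-0.4],[0,0,0],0.6],[[0,0,-0.3],[0,0,0],0.6],[[0,0,-0.1],[0,0,0],0.6],[[0,0,0],[0,0,0],0.6],[[0,0,0],[0,0,0],-1],[[0,0,0],[0,0,0],-1],[[0,0,0],[0,0,0],-1]]'
python3 -m pendant '[[[0,0,0],[0,0,0],-1],[[0,0,0],[0,0,0],-1],[[0,0,0],[0,0,0],-1],[[0,0,0],[0,0,0],-1],[[0,0,0],[0,0,0],-1],[[0,0,0],[0,0,0],-1],[[0,0,0],[0,0,0],-1],[[0,0,0],[0,0,0],-1],[[0,0,0],[0,0,0],-1],[[0,0,0],[0,0,0],-1]]'
```

```text
[542.2  -1.9 138. ] [487.2  39.7 128. ] [-44.4  52.7]
time: 7.75
tool_pos: [542.5, -1.8, 136.4]
tcp_rot: [-3.141, 0.001, -2.92]
contact_force: [0.6, -0.0, -0.8]
grip_width: 58.1
finger_force: 0.0
time: 8.58
tool_pos: [542.2, -1.9, 135.8]
tcp_rot: [-3.141, 0.0, -2.92]
contact_force: [-1.2, -1.7, 1.5]
grip_width: 28.2
finger_force: 30.0
```

```bash
python3 -m pendant '[[[0,0,0.03],[0,0,0],-1],[[0,0,0.03],[0,0,0],-1],[[0.01,0,0.03],[0,0,0],-1],[[0.01,0,0.03],[0,0,0],-1],[[0.01,0,0.02],[0,0,0],-1],[[0,0,0],[0,0,0],-1],[[0,0,0],[0,0,0],-1],[[0,0,0],[0,0,0],-1],[[0,0,0],[0,0,0],-1],[[0,0,0],[0,0,0],-1]]'
python3 -m pendant '[[[0,0,0.03],[0,0,0],-1],[[0.01,0,0.03],[0,0,0],-1],[[0,0,0.03],[0,0,0],-1],[[0.01,0,0.03],[0,0,0],-1],[[0,0,0],[0,0,0],-1],[[0,0,0],[0,0,0],-1],[[0,0,0],[0,0,0],-1],[[0,0,0],[0,0,0],-1],[[0,0,0],[0,0,0],-1],[[0,0,0],[0,0,0],-1]]'
```

```text
time: 9.42
tool_pos: [543.0, -1.7, 139.9]
tcp_rot: [3.141, -0.0, -2.92]
contact_force: [2.6, -1.0, -4.9]
grip_width: 28.3
finger_force: 30.0
time: 10.25
tool_pos: [543.8, -1.6, 143.6]
tcp_rot: [3.141, 0.001, -2.92]
contact_force: [5.2, 2.8, -6.6]
grip_width: 28.4
finger_force: 30.0
```

```bash
python3 -m pendant '[[[0,0,0.03],[0,0,0],-1],[[0.01,0,0.03],[0,0,0],-1],[[0,0,0.03],[0,0,0],-1],[[0.01,0,0.03],[0,0,0],-1],[[0,0,0],[0,0,0],-1],[[0,0,0],[0,0,0],-1],[[0,0,0],[0,0,0],-1],[[0,0,0],[0,0,0],-1],[[0,0,0],[0,0,0],-1],[[0,0,0],[0,0,0],-1]]'
python3 - <<'E'
from h import *
a=snap('scene','s3');snap('wrist','w3')
cv2.imwrite('pics/w3b.png',cv2.resize(cv2.imread('pics/w3.png')[90:260,90:430],(800,400),interpolation=3))
E
```

```text
time: 11.08
tool_pos: [544.7, -1.3, 147.1]
tcp_rot: [3.141, 0.001, -2.92]
contact_force: [7.0, 2.2, -6.3]
grip_width: 28.1
finger_force: 30.0
```

View pics/w3b.png

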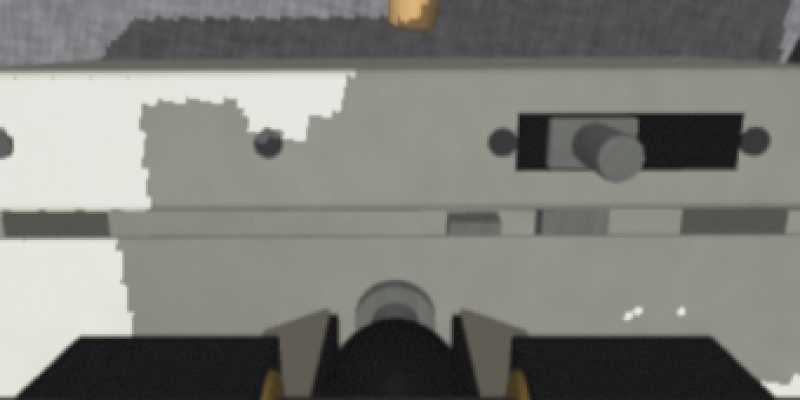

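The gap at the front edge has opened evenly to about 11 mm, well past the 5 mm stop. The lifting force stayed flat at about 6 N, so the catch does not have the cover and stays where it is. I'll keep lifting along the arc.

```bash
python3 -m pendant '[[[0.05,0.01,0.13],[0,0,0],-1],[[0.04,0.01,0.13],[0,0,0],-1],[[0.04,0.01,0.13],[0,0,0],-1],[[0.04,0.01,0.13],[0,0,0],-1],[[0.06,0.01,0.14],[0,0,0],-1],[[0.06,0.01,0.14],[0,0,0],-1],[[0.06,0.01,0.14],[0,0,0],-1],[[0.06,0.01,0.14],[0,0,0],-1],[[0,0,0],[0,0,0],-1],[[0,0,0],[0,0,0],-1]]'
```

```text
time: 12.02
tool_pos: [556.2, 1.3, 179.7]
tcp_rot: [3.14, -0.001, -2.92]
contact_force: [2.1, 5.0, -6.7]
grip_width: 28.1
finger_force: 30.0
```

```bash
python3 -m pendant '[[[0.1,0.03,0.18],[0,0,0],-1],[[0.1,0.03,0.18],[0,0,0],-1],[[0.1,0.03,0.18],[0,0,0],-1],[[0.11,0.03,0.17],[0,0,0],-1],[[0.11,0.03,0.17],[0,0,0],-1],[[0.11,0.03,0.17],[0,0,0],-1],[[0.13,0.03,0.16],[0,0,0],-1],[[0.13,0.03,0.16],[0,0,0],-1],[[0.13,0.03,0.16],[0,0,0],-1],[[0,0,0],[0,0,0],-1]]'
python3 -m pendant '[[[0.14,0.03,0.14],[0,0,0],-1],[[0.14,0.03,0.14],[0,0,0],-1],[[0.14,0.03,0.14],[0,0,0],-1],[[0.15,0.04,0.13],[0,0,0],-1],[[0.16,0.04,0.13],[0,0,0],-1],[[0.16,0.04,0.12],[0,0,0],-1],[[0.17,0.04,0.11],[0,0,0],-1],[[0.17,0.04,0.11],[0,0,0],-1],[[0.17,0.04,0.11],[0,0,0],-1],[[0,0,0],[0,0,0],-1]]'
```

```text
time: 12.85
tool_pos: [588.4, 8.7, 226.7]
tcp_rot: [-3.141, 0.002, -2.92]
contact_force: [-1.2, -0.0, -2.6]
grip_width: 28.6
finger_force: 30.0
time: 13.68
tool_pos: [630.4, 18.4, 260.1]
tcp_rot: [-3.141, 0.002, -2.92]
contact_force: [-0.9, -4.5, -3.0]
grip_width: 28.2
finger_force: 30.0
```

```bash
python3 -m pendant '[[[0.18,0.03,0.09],[0,0,0],-1],[[0.18,0.03,0.09],[0,0,0],-1],[[0.18,0.03,0.09],[0,0,0],-1],[[0.18,0.03,0.08],[0,0,0],-1],[[0,0,0],[0,0,0],-1],[[0,0,0],[0,0,0],-1],[[0,0,0],[0,0,0],-1],[[0,0,0],[0,0,0],-1],[[0,0,0],[0,0,0],-1],[[0,0,0],[0,0,0],-1]]'
python3 - <<'E'
from h import *
a=snap('scene','s4')
cv2.imwrite('pics/s4b.png',cv2.resize(a,(800,600),interpolation=3))
s=bot.get_obs();print(s['tool_pos'],s['contact_force'],abs(s['dq']).max() if hasattr(s['dq'],'max') else s['dq'])
E
```

```text
time: 14.52
tool_pos: [650.4, 22.9, 269.9]
tcp_rot: [3.14, -0.0, -2.92]
contact_force: [-4.0, 4.8, -0.1]
grip_width: 28.4
finger_force: 30.0
[650.37113751  22.86841958 269.89000108] [-3.84486665  4.13053076 -0.59167524] 0.0017682781068693136
```

View pics/s4b.png

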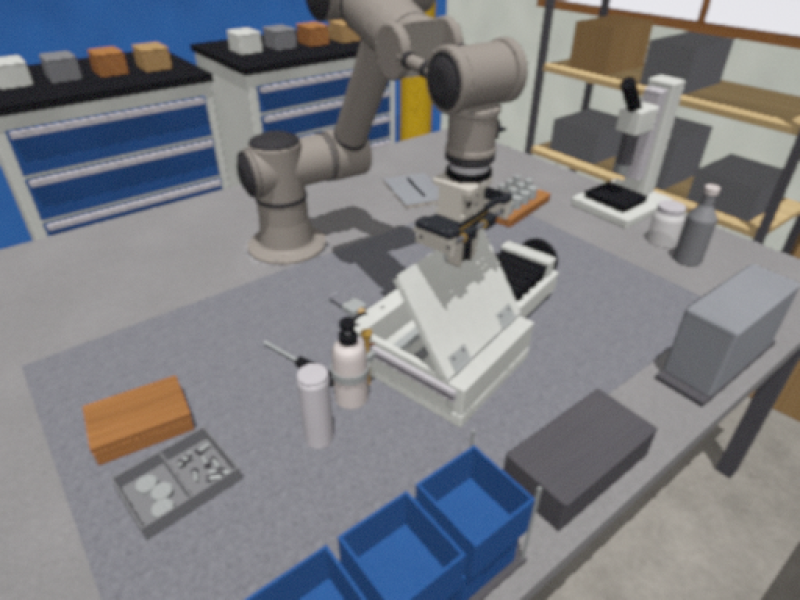

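The cover is held open at roughly 1 rad, with its top edge near (405,280). The arm is at rest and the bystanders are where they were, so I'm handing in.

```bash
python3 -c "
from plant import bot
print(bot.close_job())"
```

```text
the job is handed in; nothing more can be done
None
```

The pump got one full stroke and came fully back up, the gentle tug showed the cover was free so the catch was left alone, and the job was handed in with the cover held still at about 1 rad (just under 60°) and the bystanders where they were.

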